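# Shut the widest crayon tub

## Task

Three white crayon tubs with black flip lids stand open on the studio table. Using only your fingertips, tip the standing lid of the widest tub over and press it gently down until it is fully shut, then withdraw, leaving that tub standing where it is. Nothing needs gripping: do not lift or carry anything, and do not touch the two narrow tubs (their lids stay open), the paint bottle or the glass jar.

Things in the scene. Friction and masses are not known exactly. Their poses are not given: they have to be found in the camera images.
- wide_tub: The tub to shut: the widest, plain white round plastic tub, open at the top, outer diameter 90 mm, 75 mm high to its rim, standing loose on the table. Origin: centre of its underside; z up; +x points towards its lid's hinge. Its flip lid (joint wide_lid) is hinged at x = +47 mm, z = 76 mm; when shut, the lid's flat top lies 82 mm above the table. About 0.5 kg, so it slides or tips if pushed hard.
- wide_lid (a joint): lid angle of wide_tub, rad: 0 = shut flat on the rim, 1.57 = upright over the hinge, 1.9 = stop; starts at 1.3 to 1.75. The hinge line is parallel to the tub's y. Black disc, diameter 92 mm, 6 mm thick, reaching 103 mm from the hinge with its thumb tab. Friction keeps it wherever it is left; under 1 N at its edge moves it. Firm stop at 0.
- wide_lid_edge (a point): point on the lid of wide_tub, on its outer face (the face on top when shut) close to the edge opposite the hinge, 93 mm from the hinge line.
- tall_tub: Leave alone: the tall narrow plain white round plastic tub, open at the top, outer diameter 60 mm, 110 mm high to its rim, standing loose on the table. Origin: centre of its underside; z up; +x points towards its lid's hinge. Its flip lid (joint tall_lid) is hinged at x = +32 mm, z = 111 mm.
- tall_lid (a joint): lid angle of tall_tub, rad: 0 = shut flat on the rim, 1.57 = upright over the hinge, 1.9 = stop; starts at 1.3 to 1.75. The hinge line is parallel to the tub's y. Black disc, diameter 62 mm, 6 mm thick, reaching 73 mm from the hinge with its thumb tab. To be left open.
- tall_lid_edge (a point): point on the outer face of tall_tub's lid at the edge opposite the hinge, 63 mm from the hinge line.
- short_tub: Leave alone: the short narrow plain white round plastic tub, open at the top, outer diameter 60 mm, 75 mm high to its rim, standing loose on the table. Origin: centre of its underside; z up; +x points towards its lid's hinge. Its flip lid (joint short_lid) is hinged at x = +32 mm, z = 76 mm.
- short_lid (a joint): lid angle of short_tub, rad: 0 = shut flat on the rim, 1.57 = upright over the hinge, 1.9 = stop; starts at 1.3 to 1.75. The hinge line is parallel to the tub's y. Black disc, diameter 62 mm, 6 mm thick, reaching 73 mm from the hinge with its thumb tab. To be left open.
- short_lid_edge (a point): point on the outer face of short_tub's lid at the edge opposite the hinge, 63 mm from the hinge line.
- paint_bottle: Leave alone: closed white paint bottle with a black cap, 52 mm in diameter, 120 mm high, standing loose at one outer end of the row of tubs. Origin: centre of its underside.
- pot: Leave alone: closed amber glass jar with a black cap, 67 mm in diameter, 79 mm high, standing loose at one outer end of the row of tubs. Origin: centre of its underside.
Mind the look-alikes: they are no part of the job. Leave any red look-alike of the wide_tub alone.

How it is judged:
By the outcome, as a careful person would: the job done as asked, in the order asked, and still so for the second after the job is handed in, with the robot touching nothing.
It also fails if it takes over 40 s, if anything falls off the work surface, if the arm or the gripper's body presses on something with over 40 N, if the wrist force passes 120 N, or if a joint passes its speed limit or range.

## Robot

A 7-joint arm with a two-finger parallel gripper is mounted at the origin on the work surface. World frame = base frame: x ahead of the robot, y to its left, z up, the work surface at z = 0. Lengths are in m, angles in degrees, forces in N, time in s.
With the tool pointing down it reaches from about 0.425 to 0.875 m from the base axis. Payload 4.7 kg.
Tool frame: the origin (TCP) lies between the finger pads; the fingertips stand 17 mm ahead of it and the grasp point (between the pads) lies 2 mm behind it; z points along the fingers, y is the line along which they close (so a half turn about z gives the same grasp; the last joint's range is limited). The gripper opens to 87 mm and grips with 3 to 60 N. Pads are 19 mm wide; open, the fingers measure 117 mm over their backs; the gripper's body (75 mm by 190 mm) begins 51 mm behind the grasp point.
Start: joints at [-72.989, 18.392, -4.016, 83.108, 1.295, 78.541, -3.26], TCP at [0.181, 0.624, 0.24] pointing down, gripper open.
Joint ranges: [-163.93, 163.93], [-17.29, 119.83], [-79.2, 71.16], [3.27, 140.29], [-89.18, 269.18], [5.43, 117.66], [-154.24, 154.24]. Speed limits (degrees/s): [147.25, 147.25, 180, 180, 180, 180, 180].

## Interface

Orientations are given as [roll, pitch, yaw] about the fixed x, y, z axes, in that order (R = Rz(yaw) Ry(pitch) Rx(roll)).
In Python, from cell import env, cams gives the robot as it stands.
- The arm moves only by the shell command python3 -m pendant 'ROWS' [FORCE]. ROWS is JSON, a list of rows, each an object of numbers: "tx", "ty", "tz": the shift along the tool's x, y, z each as a share of 0.05 m, from -1 to 1; "spin": the turn about the tool's z as a share of 4 degrees, from -1 to 1; "claw": the closure, from 0 (fully open) to 1 (shut). A call has 1 to 10 rows; each row shifts and turns the commanded pose from where the row before left it, along the tool's axes as they then stand; what a row does not reach is not made up. A row lasts 1/8 s, in which the tool goes at most 62.5 mm and 10.7 degrees, less where a joint would pass 70% of its speed; a pose out of reach is approached as far as the arm can. A call with a number of a shift or a turn outside -1 to 1 is refused whole. A call with a gripper value outside its range is refused whole. The fingers move at their own pace and stop on an object; FORCE is the grip in N (left out, the last holds). Time passes only in rows, so rows that do not move let the fingers close. It gives the time, the measured TCP pose, the force, the opening and the grip force at its end, in the units of the state.
- env.get_obs(): the state, without advancing time (a new reading comes with each control period).
- cams.read_camera(name): name is "scene" or "side" or "wrist"; returns the picture (420x560x3 uint8, red, green, blue); there is no depth.
- cams.camera_info(name): a dict with "fx", "fy", "cx", "cy" (pixels), "rvec" (rotation vector, rad) and "tvec" (3), from world to camera coordinates, as OpenCV has them. Camera axes: x right, y down, z forward; pixel columns grow to the right and rows downward; lengths in m; the calibration is good to about 2 mm. A picture is of the moment at which its call begins: read the wrist's pose just before it. camera_info takes no time and is no camera call; for the wrist camera it gives the pose at the moment of the call.
- env.sign_off(): hands the job in; it is judged then, once.
The state is a dict: "time_s": time; "qpos": joint angles; "joint_velocities": joint speeds; "effort": joint torques, N m; "tool_pos": TCP position; "tool_rot": TCP orientation; "force": force on the tool from outside, world axes, zero at the start; "wrist_torque": the same for the moment, N m; "grip_width": finger opening in m; "grasp_force": force on a finger pad.
Only numpy, scipy, OpenCV 4.12 (cv2) and the standard library are available. Lean on these libraries where they do the work, as an engineer would, in place of code of your own. Each camera call takes 0.05 s, during which the arm holds its last target. There are 200 camera calls.

## Working session

There is one attempt and no reset: what is moved stays moved. The work goes in short steps, Python scripts to look and compute and a shell command to move; the robot and the scene stay as the last step left them, time stands still between calls to the robot, and variables do not carry over. Pictures are saved under pics/ and viewed, at most 10 in all, crops included, and the job is handed in when it is done.

```bash
mkdir -p pics; python3 - <<'E'
from cell import env,cams
import cv2,numpy as np
o=env.get_obs();print(o['time_s'],o['tool_pos'],o['tool_rot'],o['grip_width'])
for n in ['scene','side']:
    cv2.imwrite(f'pics/{n}0.png',cams.read_camera(n)[...,::-1]); i=cams.camera_info(n)
    R=cv2.Rodrigues(np.array(i['rvec']))[0];print(n,i['fx'],-R.T@np.array(i['tvec']),R[2])
E
```

```text
0.0 [0.18128768 0.62367633 0.23842788] [-1.79889357e+02  4.87785650e-03  1.63796178e+02] 0.08705395640478891
scene 482.94308407295415 [1.03563947 0.33292152 1.04732227] [-0.44917558 -0.29392836 -0.84371051]
side 382.8338003262418 [0.30313627 0.69635765 0.58724103] [ 0.26924366 -0.79426444 -0.54465756]
```

View pics/scene0.png

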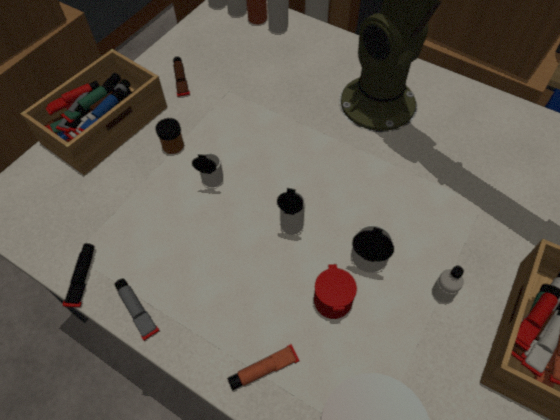

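View pics/side0.png

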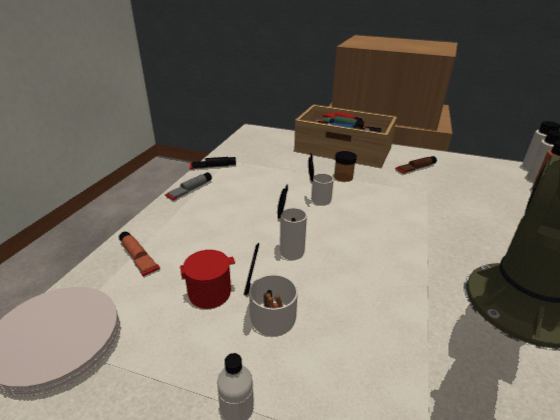

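The scene view shows the wide tub at about (372,248), with the red look-alike beside it at (335,290). In the side view its rim is at about (273,295) and the lid runs from (248,292) to (257,245), leaning on the -x image side. I'll enlarge both for accurate edges.

```bash
python3 - <<'E'
import cv2,numpy as np
a=cv2.imread('pics/scene0.png')[215:285,325:405];b=cv2.imread('pics/side0.png')[235:335,235:305]
a=cv2.resize(a,None,fx=6,fy=6,interpolation=cv2.INTER_CUBIC)[:420];b=cv2.resize(b,None,fx=6,fy=6,interpolation=cv2.INTER_CUBIC)
a=cv2.resize(a,(400,350));b=cv2.resize(b,(400,571))
c=np.zeros((571,800,3),np.uint8);c[:350,:400]=a;c[:,400:]=b
cv2.imwrite('pics/crop.png',c)
E
```

```text
(no output)
```

View pics/crop.png

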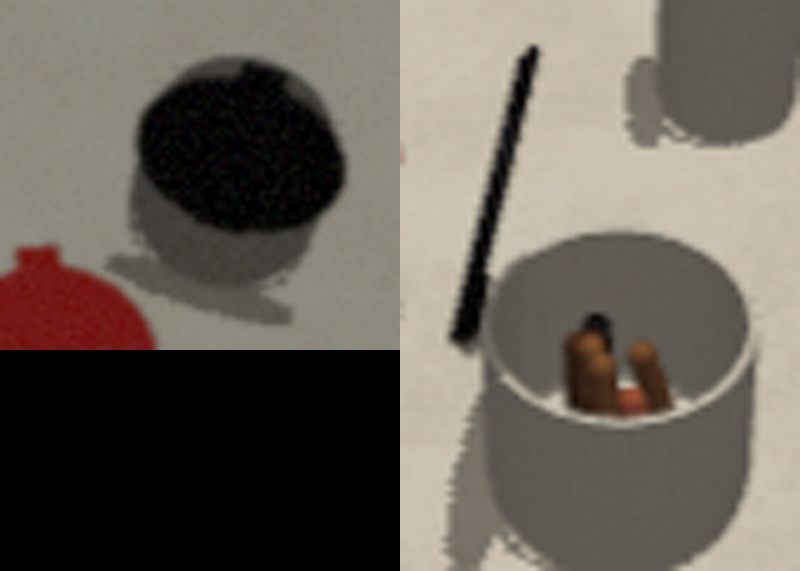

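```bash
cat > h.py <<'E'
import cv2,numpy as np
from cell import cams
def cam(n):
    i=cams.camera_info(n);R=cv2.Rodrigues(np.array(i['rvec'],float))[0]
    K=np.array([[i['fx'],0,i['cx']],[0,i['fy'],i['cy']],[0,0,1]]);return K,R,np.array(i['tvec'],float).ravel()
def ray(n,p):
    K,R,t=cam(n);return -R.T@t,R.T@np.linalg.solve(K,np.array([*p,1.]))
def plane(n,p,z):
    o,d=ray(n,p);return o+d*(z-o[2])/d[2]
def tri(na,pa,nb,pb):
    P=[]
    for n in(na,nb):
        K,R,t=cam(n);P.append(K@np.c_[R,t])
    X=cv2.triangulatePoints(P[0],P[1],np.array(pa,float),np.array(pb,float)).ravel();return X[:3]/X[3]
def proj(n,X):
    K,R,t=cam(n);u=K@(R@np.array(X)+t);return u[:2]/u[2]
def circ(Q):
    Q=np.array(Q);s=np.linalg.lstsq(np.c_[2*Q[:,:2],np.ones(len(Q))],(Q[:,:2]**2).sum(1),rcond=None)[0]
    return s[:2],np.sqrt(s[2]+s[:2]@s[:2])
def black(im,box,T=28):
    x0,x1,y0,y1=box;m=np.zeros(im.shape[:2],np.uint8);m[y0:y1,x0:x1]=(im[y0:y1,x0:x1].max(2)<T)*255
    n,l,s,c=cv2.connectedComponentsWithStats(m);k=1+s[1:,4].argmax();return s[k],c[k],(l==k)
E
python3 - <<'E'
from h import *
s=lambda x,y:((x-400)/5.714+234.6,y/5.714+234.6)
Q=[plane('side',s(*p),.075) for p in[(487,330),(752,330),(622,232),(622,424),(540,400),(708,398)]]
c,r=circ(Q);print('c,r',c,r)
a=cv2.imread('pics/scene0.png');b=cv2.imread('pics/side0.png')
sa,ca,ma=black(a,(340,405,220,275));sb,cb,mb=black(b,(240,265,235,305));print(sa,ca,sb,cb)
C=tri('scene',ca,'side',cb);print('disc',C, 'tab',tri('scene',(376.2,227),'side',s(533,48)))
d=C[:2]-c;print(d)
E
```

```text
c,r [0.47366491 0.21428145] 0.04256032246575851
[353 228  40  33 976] [372.73668033 245.17930328] [245 262   9  33  78] [248.83333333 279.70512821]
disc [0.50877551 0.22444396 0.10892744] tab [0.50179655 0.21509341 0.18028747]
[0.0351106  0.01016251]
```

```bash
python3 - <<'E'
from h import *
a=cv2.imread('pics/scene0.png');b=cv2.imread('pics/side0.png');c=np.array([.4737,.2143])
sa,ca,ma=black(a,(340,405,220,275),40)
for T in(45,60,75):
    sb,cb,mb=black(b,(240,264,235,305),T);C=tri('scene',ca,'side',cb)
    print(T,sb,cb,C,np.degrees(np.arctan2(*(C[:2]-c)[::-1])),np.linalg.norm(C[:2]-c))
# fit hinge direction: vertical plane of lid seen by side camera: sample axis pts, check predicted outline
T=cv2.minAreaRect(np.argwhere(mb)[:,::-1].astype(np.float32));print(T)
for th in(1.3,1.4,1.5,1.6,1.7):
  for ps in(-10,0,10,20,30):
    u=np.array([np.cos(np.radians(ps)),np.sin(np.radians(ps))])
    q=lambda l,h=.003:np.r_[c+u*(.047-l*np.cos(th)+h*np.sin(th)),.076+l*np.sin(th)+h*np.cos(th)]
    print(th,ps,'tab sc',proj('scene',q(.103)).round(1),'sd',proj('side',q(.103)).round(1),'ctr',proj('scene',q(.049)).round(1),proj('side',q(.049)).round(1))
E
```

```text
45 [244 244  15  51 132] [250.58333333 271.78030303] [0.5115652  0.22259593 0.12005355] 12.357743898955004 0.03876332799764313
60 [244 243  15  52 145] [250.84827586 271.08275862] [0.51170579 0.22238887 0.12094864] 12.015134322359861 0.038857047784507624
75 [244 243  15  53 155] [250.86451613 271.29032258] [0.51157404 0.22240254 0.12060203] 12.07547869134158 0.03873105098000282
((252.00001525878906, 269.0000305175781), (3.8805696964263916, 53.35783767700195), 14.03624439239502)
1.3 -10 tab sc [375.2 224.9] sd [262.2 244.1] ctr [367.5 241.3] [255.7 264.3]
1.3 0 tab sc [376.8 225.8] sd [261.2 245.4] ctr [370.  242.9] [254.1 266.4]
1.3 10 tab sc [378.5 226.6] sd [260.5 246.8] ctr [372.8 244.1] [253.  268.7]
1.3 20 tab sc [380.4 227. ] sd [260.3 248.2] ctr [375.7 244.9] [252.6 271.2]
1.3 30 tab sc [382.2 227.3] sd [260.4 249.7] ctr [378.6 245.2] [252.7 273.6]
1.4 -10 tab sc [372.4 227.5] sd [257.2 241.4] ctr [366.2 242.6] [253.4 263.1]
1.4 0 tab sc [374.7 228.9] sd [255.7 243.3] ctr [369.  244.4] [251.6 265.5]
1.4 10 tab sc [377.3 230. ] sd [254.7 245.3] ctr [372.2 245.8] [250.4 268.1]
1
[... 603 characters left out ...]
9 261.3]
1.6 0 tab sc [370.3 235.9] sd [244.7 240.4] ctr [367.  247.7] [246.6 264.2]
1.6 10 tab sc [374.5 237.7] sd [243.  243.6] ctr [370.8 249.4] [245.  267.4]
1.6 20 tab sc [378.9 238.9] sd [242.2 246.9] ctr [374.9 250.5] [244.3 270.8]
1.6 30 tab sc [383.4 239.4] sd [242.3 250.4] ctr [379.1 251. ] [244.4 274.3]
1.7 -10 tab sc [363.4 237. ] sd [242.3 236.2] ctr [362.  247.1] [246.7 260.7]
1.7 0 tab sc [367.9 239.9] sd [239.3 239.7] ctr [365.9 249.6] [244.1 263.9]
1.7 10 tab sc [372.9 242. ] sd [237.2 243.5] ctr [370.1 251.4] [242.4 267.4]
1.7 20 tab sc [378.2 243.4] sd [236.2 247.5] ctr [374.6 252.7] [241.6 271.1]
1.7 30 tab sc [383.7 244. ] sd [236.3 251.6] ctr [379.2 253.2] [241.7 274.9]
```

```bash
python3 - <<'E'
from h import *
for n,k,p,z in[('tall','side',(293,216),.11),('tall lid top','side',(285,187),.18),('short rim','side',(323,182),.075),('bottle cap','scene',(457,272),.118),('bottle cap','side',(234,363),.118),('red lid','scene',(335,284),.08),('red base','scene',(333,312),0.0),('red lid','side',(207,266),.08),('red tab','scene',(333,268),.08),('red tab2','side',(184,273),.08),('red tab3','side',(231,262),.08),('red far','scene',(316,290),.08),('red near','scene',(355,290),.08)]:print(n,k,plane(k,p,z).round(3))
c=np.array([.4737,.2143]);ps=np.radians(8);u=np.array([np.cos(ps),np.sin(ps)]);
for th in[1.45,1.35,1.2,1.05,.9,.75,.6,.45,.3,.15,0]:
    L=.085;h=.006+.015*np.sin(th);print(th,(c+u*(.047-L*np.cos(th)+h*np.sin(th))).round(3),round(.076+L*np.sin(th)+h*np.cos(th)+.017,3))
E
```

```text
tall side [0.498 0.015 0.11 ]
tall lid top side [0.519 0.014 0.18 ]
short rim side [ 0.485 -0.225  0.075]
bottle cap scene [0.471 0.4   0.118]
bottle cap side [0.464 0.403 0.118]
red lid scene [0.617 0.191 0.08 ]
red base scene [0.644 0.209 0.   ]
red lid side [0.618 0.199 0.08 ]
red tab scene [0.586 0.169 0.08 ]
red tab2 side [0.65  0.232 0.08 ]
red tab3 side [0.579 0.172 0.08 ]
red far scene [0.651 0.163 0.08 ]
red near scene [0.606 0.234 0.08 ]
1.45 [0.531 0.222] 0.18
1.35 [0.522 0.221] 0.18
1.2 [0.508 0.219] 0.179
1.05 [0.495 0.217] 0.176
0.9 [0.482 0.215] 0.171
0.75 [0.47  0.214] 0.163
0.6 [0.459 0.212] 0.153
0.45 [0.45  0.211] 0.141
0.3 [0.443 0.21 ] 0.128
0.15 [0.438 0.209] 0.114
0 [0.436 0.209] 0.099
```

```bash
python3 -m pendant '[{"spin":1,"claw":1},{"spin":1,"claw":1},{"spin":1,"claw":1},{"spin":1,"claw":1},{"spin":1,"claw":1},{"spin":1,"claw":1},{"spin":1,"claw":1},{"spin":1,"claw":1},{"spin":1,"claw":1},{"spin":1,"claw":1}]' 10
python3 -m pendant '[{"spin":1,"claw":1},{"spin":1,"claw":1},{"spin":1,"claw":1},{"spin":1,"claw":1},{"spin":1,"claw":1},{"spin":1,"claw":1},{"spin":0.5,"claw":1},{"claw":1}]'
```

```text
invalid input at $[0]: expected keys tx, ty, tz, spin, claw
invalid input at $[0]: expected keys tx, ty, tz, spin, claw
```

All keys are needed in each row.

```bash
python3 -m pendant '[{"tx":0,"ty":0,"tz":0,"spin":1,"claw":1},{"tx":0,"ty":0,"tz":0,"spin":1,"claw":1},{"tx":0,"ty":0,"tz":0,"spin":1,"claw":1},{"tx":0,"ty":0,"tz":0,"spin":1,"claw":1},{"tx":0,"ty":0,"tz":0,"spin":1,"claw":1},{"tx":0,"ty":0,"tz":0,"spin":1,"claw":1},{"tx":0,"ty":0,"tz":0,"spin":1,"claw":1},{"tx":0,"ty":0,"tz":0,"spin":1,"claw":1},{"tx":0,"ty":0,"tz":0,"spin":1,"claw":1},{"tx":0,"ty":0,"tz":0,"spin":1,"claw":1}]' 10
python3 -m pendant '[{"tx":0,"ty":0,"tz":0,"spin":1,"claw":1},{"tx":0,"ty":0,"tz":0,"spin":1,"claw":1},{"tx":0,"ty":0,"tz":0,"spin":1,"claw":1},{"tx":0,"ty":0,"tz":0,"spin":1,"claw":1},{"tx":0,"ty":0,"tz":0,"spin":1,"claw":1},{"tx":0,"ty":0,"tz":0,"spin":1,"claw":1},{"tx":0,"ty":0,"tz":0,"spin":0.5,"claw":1},{"tx":0,"ty":0,"tz":0,"spin":0,"claw":1}]'
```

```text
time_s: 1.35
tool_pos: [0.1813, 0.6239, 0.2389]
tool_rot: [-180.0, 0.0, 123.7]
force: [-0.5, -0.8, 0.2]
grip_width: 0.0018
grasp_force: 0.0
time_s: 2.35
tool_pos: [0.1813, 0.624, 0.2393]
tool_rot: [-180.0, 0.0, 97.8]
force: [-0.3, 0.2, 0.6]
grip_width: 0.0005
grasp_force: 0.0
```

```bash
python3 -m pendant '[{"tx":-0.4,"ty":0.3,"tz":0,"spin":0,"claw":1},{"tx":-0.8,"ty":0.6,"tz":0,"spin":0,"claw":1},{"tx":-0.8,"ty":0.6,"tz":0,"spin":0,"claw":1},{"tx":-0.8,"ty":0.6,"tz":0,"spin":0,"claw":1},{"tx":-0.8,"ty":0.6,"tz":0,"spin":0,"claw":1},{"tx":-0.8,"ty":0.6,"tz":0,"spin":0,"claw":1},{"tx":-0.8,"ty":0.6,"tz":0,"spin":0,"claw":1},{"tx":-0.8,"ty":0.6,"tz":0,"spin":0,"claw":1},{"tx":-0.8,"ty":0.6,"tz":0,"spin":0,"claw":1},{"tx":-0.8,"ty":0.6,"tz":0,"spin":0,"claw":1}]'
python3 -m pendant '[{"tx":-0.8,"ty":0.6,"tz":0,"spin":0,"claw":1},{"tx":-0.5,"ty":0.3,"tz":0,"spin":0,"claw":1},{"tx":0,"ty":0,"tz":0,"spin":0,"claw":1},{"tx":0,"ty":0,"tz":0,"spin":0,"claw":1}]'
```

```text
time_s: 3.6
tool_pos: [0.5167, 0.2828, 0.2399]
tool_rot: [180.0, -0.0, 97.7]
force: [0.1, 0.1, -0.1]
grip_width: 0.0004
grasp_force: 0.0
time_s: 4.1
tool_pos: [0.5681, 0.2279, 0.2396]
tool_rot: [-180.0, -0.0, 97.8]
force: [-0.2, 1.4, 0.7]
grip_width: 0.0006
grasp_force: 0.0
```

```bash
python3 -m pendant '[{"tx":0,"ty":0,"tz":0.4,"spin":0,"claw":1},{"tx":0,"ty":0,"tz":0.4,"spin":0,"claw":1},{"tx":0,"ty":0,"tz":0.4,"spin":0,"claw":1},{"tx":0,"ty":0,"tz":0,"spin":0,"claw":1},{"tx":0,"ty":0,"tz":0,"spin":0,"claw":1}]'
python3 - <<'E'
from h import *
im=[cams.read_camera(n)[...,::-1] for n in('side','scene')]
c=[cv2.resize(im[0][130:340,170:370],(400,420)),cv2.resize(im[1][130:340,270:470],(400,420))]
cv2.imwrite('pics/c2.png',np.hstack(c))
E
```

```text
time_s: 4.72
tool_pos: [0.569, 0.2283, 0.1799]
tool_rot: [180.0, -0.0, 97.8]
force: [-0.0, -0.1, 0.4]
grip_width: 0.0003
grasp_force: 0.0
```

View pics/c2.png

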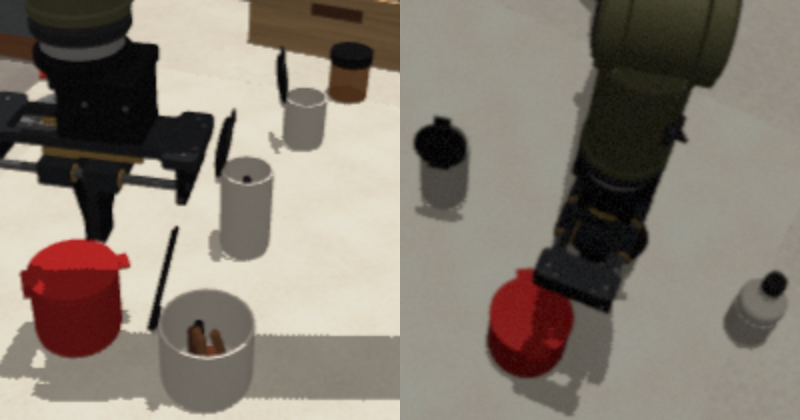

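The closed fingertips hang clear, outside the standing lid (side crop: tip at about (97,240), lid (155,325)–(177,230)), and the body is clear of the neighbours. Next I push the lid along its arc.

```bash
python3 -m pendant '[{"tx":0,"ty":-0.3,"tz":0,"spin":0,"claw":1},{"tx":0,"ty":-0.3,"tz":0,"spin":0,"claw":1},{"tx":0,"ty":-0.2,"tz":0,"spin":0,"claw":1},{"tx":0,"ty":-0.15,"tz":0,"spin":0,"claw":1},{"tx":0,"ty":-0.14,"tz":0.01,"spin":0,"claw":1},{"tx":0,"ty":-0.14,"tz":0.01,"spin":0,"claw":1},{"tx":0,"ty":-0.13,"tz":0.03,"spin":0,"claw":1},{"tx":0,"ty":-0.13,"tz":0.03,"spin":0,"claw":1},{"tx":0,"ty":-0.13,"tz":0.05,"spin":0,"claw":1},{"tx":0,"ty":-0.13,"tz":0.05,"spin":0,"claw":1}]'
python3 - <<'E'
from h import *
im=[cams.read_camera(n)[...,::-1] for n in('side','scene')]
c=[cv2.resize(im[0][130:340,170:370],(400,420)),cv2.resize(im[1][130:340,270:470],(400,420))]
cv2.imwrite('pics/c3.png',np.hstack(c))
E
```

```text
time_s: 6.08
tool_pos: [0.4816, 0.2161, 0.1703]
tool_rot: [-180.0, -0.0, 97.8]
force: [0.5, -0.4, 0.3]
grip_width: 0.0003
grasp_force: 0.1
```

View pics/c3.png

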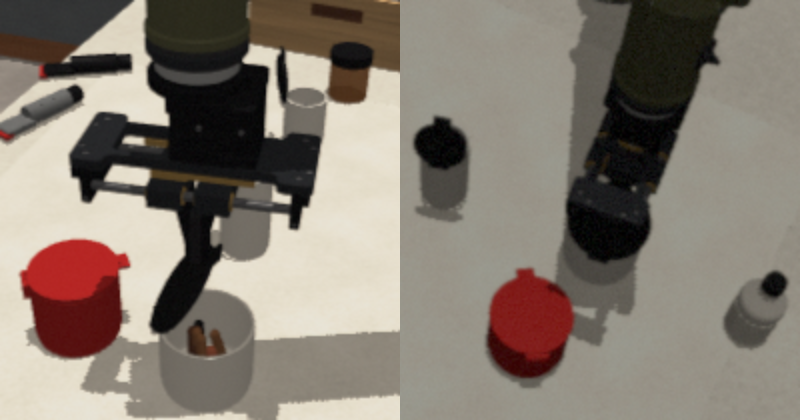

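The lid is tipping with the fingertips (side crop: lid from (155,330) to (212,260)) and the tub has not moved. Continuing the arc.

```bash
python3 -m pendant '[{"tx":0,"ty":-0.12,"tz":0.07,"spin":0,"claw":1},{"tx":0,"ty":-0.12,"tz":0.08,"spin":0,"claw":1},{"tx":0,"ty":-0.11,"tz":0.1,"spin":0,"claw":1},{"tx":0,"ty":-0.11,"tz":0.1,"spin":0,"claw":1},{"tx":0,"ty":-0.09,"tz":0.12,"spin":0,"claw":1},{"tx":0,"ty":-0.09,"tz":0.12,"spin":0,"claw":1},{"tx":0,"ty":-0.07,"tz":0.13,"spin":0,"claw":1},{"tx":0,"ty":-0.07,"tz":0.13,"spin":0,"claw":1},{"tx":0,"ty":-0.05,"tz":0.14,"spin":0,"claw":1},{"tx":0,"ty":-0.05,"tz":0.14,"spin":0,"claw":1}]'
python3 -m pendant '[{"tx":0,"ty":-0.02,"tz":0.1,"spin":0,"claw":1},{"tx":0,"ty":-0.02,"tz":0.08,"spin":0,"claw":1},{"tx":0,"ty":0,"tz":0.04,"spin":0,"claw":1},{"tx":0,"ty":0,"tz":0,"spin":0,"claw":1}]'
```

```text
time_s: 7.42
tool_pos: [0.4383, 0.2102, 0.1136]
tool_rot: [180.0, -0.0, 97.8]
force: [-0.6, -0.2, 0.1]
grip_width: 0.0003
grasp_force: 0.1
time_s: 7.92
tool_pos: [0.4365, 0.21, 0.103]
tool_rot: [-180.0, -0.0, 97.8]
force: [-0.3, 0.0, 1.2]
grip_width: 0.0004
grasp_force: 0.0
```

Now creep down until the force rises.

```bash
python3 -m pendant '[{"tx":0,"ty":0,"tz":0.04,"spin":0,"claw":1},{"tx":0,"ty":0,"tz":0,"spin":0,"claw":1}]'; python3 -m pendant '[{"tx":0,"ty":0,"tz":0.03,"spin":0,"claw":1},{"tx":0,"ty":0,"tz":0,"spin":0,"claw":1}]'
```

```text
time_s: 8.18
tool_pos: [0.4364, 0.21, 0.101]
tool_rot: [180.0, -0.0, 97.8]
force: [0.3, -0.1, 0.0]
grip_width: 0.0006
grasp_force: 0.0
time_s: 8.43
tool_pos: [0.4365, 0.2099, 0.0995]
tool_rot: [180.0, 0.0, 97.8]
force: [1.1, -0.6, 0.5]
grip_width: 0.0004
grasp_force: 0.0
```

```bash
python3 -m pendant '[{"tx":0,"ty":0,"tz":0.02,"spin":0,"claw":1},{"tx":0,"ty":0,"tz":0,"spin":0,"claw":1}]'; python3 -m pendant '[{"tx":0,"ty":0,"tz":0.01,"spin":0,"claw":1},{"tx":0,"ty":0,"tz":0,"spin":0,"claw":1}]'
```

```text
time_s: 8.68
tool_pos: [0.4365, 0.21, 0.0991]
tool_rot: [-180.0, -0.0, 97.8]
force: [-1.4, -0.8, 4.6]
grip_width: 0.0005
grasp_force: 2.5
time_s: 8.93
tool_pos: [0.4365, 0.2101, 0.099]
tool_rot: [-180.0, -0.0, 97.8]
force: [-2.7, -1.8, 8.0]
grip_width: 0.0007
grasp_force: 3.7
```

Firm stop at tip z = 0.082 m with 8 N, which matches the shut height. Withdrawing upwards.

```bash
python3 -m pendant '[{"tx":0,"ty":0,"tz":-0.1,"spin":0,"claw":1},{"tx":0,"ty":0,"tz":-0.4,"spin":0,"claw":1},{"tx":0,"ty":0,"tz":-0.7,"spin":0,"claw":1},{"tx":0,"ty":0,"tz":-0.7,"spin":0,"claw":1},{"tx":0,"ty":0,"tz":-0.7,"spin":0,"claw":1},{"tx":0,"ty":0,"tz":-0.4,"spin":0,"claw":1},{"tx":0,"ty":0,"tz":0,"spin":0,"claw":1},{"tx":0,"ty":0,"tz":0,"spin":0,"claw":1}]'
python3 - <<'E'
from h import *
im=[cams.read_camera(n)[...,::-1] for n in('side','scene')]
c=[cv2.resize(im[0][130:340,170:370],(400,420)),cv2.resize(im[1][130:340,270:470],(400,420))]
cv2.imwrite('pics/c4.png',np.hstack(c))
E
```

```text
time_s: 9.93
tool_pos: [0.436, 0.2097, 0.247]
tool_rot: [-179.9, 0.0, 97.8]
force: [0.2, -0.2, 0.3]
grip_width: 0.0004
grasp_force: 0.0
```

View pics/c4.png

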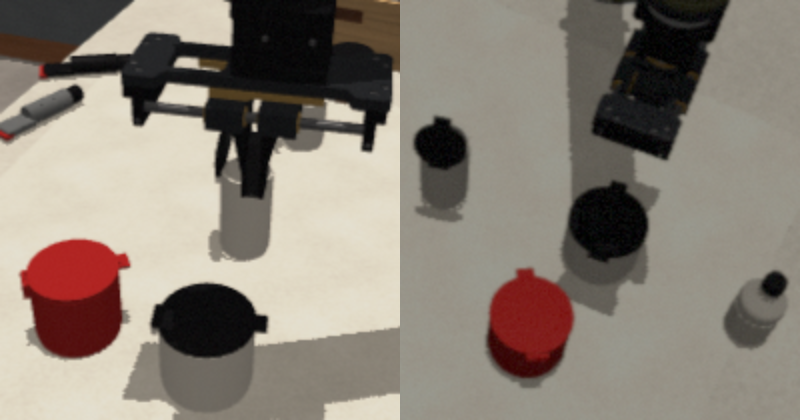

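The lid lies flat on the wide tub (side crop (207,320)). The tub stands where it was, the neighbours look unmoved and the gripper is clear.

```bash
python3 -c "
from cell import env
print(env.sign_off())"
```

```text
the job is handed in; nothing more can be done
None
```

The wide tub's lid is fully shut and the tub still stands where it was; the gripper is withdrawn, the other items were not touched, and the job is handed in after about 10 s of robot time.

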